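# Find the stamped sample crate and push it to the dispatch line

### The arm

A 7-joint arm with a two-finger parallel gripper is mounted at the origin on the work surface. World frame = base frame: x ahead of the robot, y to its left, z up, the work surface at z = 0. Lengths are in mm, angles in rad, forces in N, time in s.
With the tool pointing down it reaches from about 425 to 925 mm from the base axis. Payload 6.8 kg.
Tool frame: the origin (TCP) lies on the centre line of the jaws, within the pads' length; the fingertips stand 17 mm ahead of it and the grasp point (between the pads) lies 2 mm behind it (ctrl.finger_overhang is the distance from the TCP to the fingertips, in mm); z points along the fingers, x is the direction in which the jaws open and shut, and the axes are right-handed (so a half turn about z gives the same grasp; the last joint's range is limited). The gripper opens to 88 mm and grips with 3 to 60 N. Pads are 20 mm wide; open, the fingers measure 115 mm over their backs; the gripper's body (75 mm by 178 mm) begins 61 mm behind the grasp point.
Start: joints at [1.201, 0.477, 0.022, 1.555, -0.011, 1.109, -0.083], TCP at [174.711, -652.015, 239.664] pointing down, gripper open.
Joint ranges: [-2.96, 2.96], [-0.34, 2.1], [-1.41, 1.46], [0.24, 2.44], [-1.37, 4.51], [0.17, 1.92], [-2.96, 2.96]. Speed limits (rad/s): [2.39, 2.39, 3.14, 3.14, 3.14, 3.14, 3.14].

### API

Orientations are given as a unit quaternion [x, y, z, w].
In Python, from station import ctrl, capture, camera_params, search_frame gives the robot as it stands. The module is installed in compiled form; this text tells all that it offers.
- The arm moves only by the tool move_arm, never from a script. Its argument "moves" is a list of rows, each a list of 4 numbers: the shift along the tool's x, y, z in units of 25 mm (1.0 is 25 mm), then the turn about the tool's z in units of 5 degrees (1.0 is 5 degrees). In form: [[tx, ty, tz, turn], ...]. A call has 1 to 10 rows; each row shifts and turns the pose as measured when the row begins, along the tool's axes as they then stand; what a row does not reach is not made up. A row lasts 1/12 s, in which the tool goes at most 41.7 mm and 7.16 degrees, less where a joint would pass 70% of its speed; a pose out of reach is approached as far as the arm can. A call is refused whole if a number of a shift passes 1 or a number of a turn 1, either way. A call with a gripper value outside its range is refused whole. "claw" is the opening, from 0 (shut) to 1 (fully open), set as the call begins (left out, the last holds). The fingers move at their own pace and stop on an object; "force" is the grip in N (left out, the last holds). Time passes only in rows, so rows that do not move let the fingers close. It gives the time, the measured TCP pose, the force and the opening at its end, in the units of the state.
- ctrl.read_state(): the state, without advancing time (a new reading comes with each control period).
- capture(name): name is "scene" or "side" or "wrist"; returns (picture, depth): 480x640x3 uint8, red, green, blue; 480x640 float32, mm along the optical axis (not along the pixel's ray), 0 where there is no reading.
- camera_params(name): a dict with "K" (3x3 intrinsics, pixels), "R" (3x3) and "t" (3): a world point X has camera coordinates R X + t; the wrist camera has in their place "tool_from_camera" (4x4, takes a point from camera to tool coordinates, whose origin is the TCP and whose axes are the tool frame's). Camera axes: x right, y down, z forward; pixel columns grow to the right and rows downward; lengths in mm; the calibration is good to about 2 mm. A picture is of the moment at which its call begins: read the wrist's pose just before it. camera_params takes no time and is no camera call.
- ctrl.finish_job(): hands the job in, once; it reports no verdict.
Trained networks look in the newest picture that a camera, given by its name, has taken for a name from the list of things; names that differ only in an ending like _2 or _b are one class to them, and where a whole thing is asked for, a point or a joint stands for the part that bears it (a point fixed in the world has none). Each returns a list of dicts, best first, with "confidence" (0 to 1); they miss things now and then, are a little off and sometimes report something else, mostly with a low value. They report only what shows in the picture. A call takes as long as a camera call. They do not tell look-alikes from the thing itself.
- search_frame(query, camera): "position" ([x, y, z] in mm, in world coordinates, good to about 4 mm: the middle of the surface that is visible of it).
The state is a dict: "t": time; "qpos": joint angles; "dq": joint speeds; "joint_torque": joint torques, N m; "tool_pos": TCP position; "ee_rot": TCP orientation; "ft_force": force on the tool from outside, world axes, zero at the start; "torque": the same for the moment, N m; "gripper_width": finger opening in mm.
Only numpy, scipy, OpenCV 4.12 (cv2) and the standard library are available. Lean on these libraries where they do the work, as an engineer would, in place of code of your own. Each camera call takes 0.05 s, during which the arm holds its last target. There are 200 camera calls.

### The job

First tip both empty light-blue sample crates over towards you (the robot), so that each is left lying on its side with its underside facing the far side of the desk. One underside carries a red paw-print stamp: push that crate sideways along the desk, still lying on its side, until its leading end is on the yellow dispatch tape, and leave the other crate lying off the tape on its own side of it. Use only light pushes of the fingers: never squeeze a crate or lift it off the desk, and do not disturb the tube rack, the sample jar or the jaw model. Use only light pushes of the fingers: never squeeze a crate or lift it off the desk, and do not disturb the tube rack, the sample jar or the jaw model.

Things in the scene. Friction and masses are not known exactly. Their poses are not given: they have to be found in the camera images.
- crate_1: One of two outwardly identical empty light-blue crates, open at the top, 80 (x) x 140 (y) x 110 (z) mm, walls 4 mm, about 0.26 kg, centre of mass 48 mm up. Origin: centre of the underside; z to the open top, y along its length. It starts upright, x pointing away from the robot within 0.2 rad, one crate on each side of the tape, some 0.43 m apart, either one on either side. It carries the stamp.
- crate_2: The other crate: same size, frame and start as crate_1, plain underside. Both have a rim, 12 mm deep, 2 mm proud of the long sides, and a slot 44 x 15 mm in each end, centred 83.5 mm from the underside. Tipped over, a crate lies 80 to 84 mm high, its own x axis up, its underside away from the robot, its open top towards the robot.
- stamp (a point): Centre of the red paw-print stamp (about 60 mm wide), at the centre of the underside of one crate (crate_1); seen only once that crate is tipped.
- crate_1_left (a point): Centre of crate_1's end face on its own +y side (70 mm from the middle of its length, 55 mm from the underside).
- crate_1_right (a point): Centre of crate_1's end face on its own -y side.
- crate_1_edge (a point): Middle of crate_1's lower long edge nearest the robot, the edge it rolls over; it stays on the desk. A push towards the robot high on the long wall farthest from the robot (about 100 mm up) rolls the crate over this edge with little sliding; pushed low it slides. It balances at about 40 degrees, then falls onto its side.
- crate_2_edge (a point): The same point of crate_2. A push of 1 to 3 N is enough to roll a crate over or to slide it on its side.
- line: The dispatch line: a straight strip of yellow tape stuck flat on the desk between the two crates, 300 mm long (its x, pointing away from the robot) and 40 mm wide (its y), with no height to speak of. Origin at its centre.
- tube_rack: White rack of capped blood tubes, 50 (x) x 130 (y) x 90 (z) mm, beyond the far end of the tape. Loose; leave alone. Origin: centre of its underside.
- sample_jar: Capped sample jar, 54 mm across, 75 mm high, standing just beyond the far outer corner of one of the crates. Loose; leave alone. Origin: centre of its underside.
- jaw_model: Pink dental jaw model with white teeth, 55 x 65 x 56 mm, standing just beyond the far outer corner of the other crate. Loose; leave alone. Origin: centre of its underside.
Mind the look-alikes: they are no part of the job. Leave any pink or purple look-alike of the crate_2 alone.

How it is judged (in metres and radians):
On the way, in this order (a step that is already met when the one before it is completed fails the run):
1. one crate lies on its side, underside facing away from the robot (angle between any of crate_1, crate_2's own x axis and vertical below 0.2 rad), for 0.2 s.
2. both crates lie so, and the stamped one has not yet reached the tape (angle between each of crate_1, crate_2's own x axis and vertical below 0.2 rad and (y of crate_1 in the frame of line above 0.1 m or y of crate_1 in the frame of line below -0.1 m)), for 0.2 s.
At the end, for the whole second after the job is handed in: Both crates lie at rest on their sides (within 0.2 rad), undersides away from the robot; the middle of the stamped one's leading end is within 25 mm of the tape's centre line, on its length; the plain one is on its own side, its middle over 110 mm from that line (angle between each of crate_1, crate_2's own x axis and vertical below 0.2 rad and ((y of crate_1_right in the frame of line between -0.025 and 0.025 m and y of crate_1_left in the frame of line above 0.08 m and y of crate_2 in the frame of line below -0.11 m) or (y of crate_1_left in the frame of line between -0.025 and 0.025 m and y of crate_1_right in the frame of line below -0.08 m and y of crate_2 in the frame of line above 0.11 m)) and x of crate_1_edge in the frame of line between -0.1 and 0.16 m and linear speed of each of crate_1, crate_2 below 0.02 m/s); the robot touches nothing.
It fails at once if a crate is squeezed or pressed hard by the fingers (contact force between the fingers and crate_1 above 30 N or contact force between the fingers and crate_2 above 30 N).
It fails at once if a crate is lifted off the desk, or rolled over another edge than the one nearest the robot (height (world z) of any of crate_1_edge, crate_2_edge above 0.03 m).
It fails at once if the plain crate is pushed onto the tape (y of crate_2 in the frame of line between -0.09 and 0.09 m).
It fails at once if the tube rack, jar or jaw model is moved more than 15 mm or tipped (distance of any of tube_rack, sample_jar, jaw_model from where it was at the start of the episode above 0.015 m or angle between any of tube_rack, sample_jar, jaw_model's own z axis and vertical above 0.2 rad).
It also fails if it takes over 72 s, if anything falls off the work surface, if the arm or the gripper's body presses on something with over 40 N, if the wrist force passes 120 N, or if a joint passes its speed limit or range.

## Working session

There is one attempt and no reset: what is moved stays moved. The work goes in short steps, Python scripts to look and compute and a tool call to move; the robot and the scene stay as the last step left them, time stands still between calls to the robot, and variables do not carry over. Pictures are saved under pics/ and viewed, about 8 in all and at most 12, crops included, and the job is handed in when it is done.

Besides the shell and the picture viewer there is one more tool, called after "Emit:" as name([rows], argument=value, ...), one row to a line, values as JSON. move_arm: Moves the arm, as the interface text tells. Its arguments: {"type":"object","properties":{"moves":{"type":"array","items":{"type":"array","items":{"type":"number"}}},"claw":{"type":"number"},"force":{"type":"number"}},"required":["moves"]}

```bash
mkdir -p pics
cat > h.py <<'E'
import numpy as np, cv2
from station import ctrl, capture, camera_params, search_frame
from scipy.spatial.transform import Rotation as Rn
def cloud(name):
    im,d=capture(name); p=camera_params(name); K=p['K']
    v,u=np.mgrid[0:480,0:640]; u=u;v=v
    c=np.stack([(u-K[0][2])/K[0][0]*d,(v-K[1][2])/K[1][1]*d,d],-1)
    w=(c-np.array(p['t']))@np.array(p['R'])
    w[d==0]=np.nan
    return im,w
def save(n,im): cv2.imwrite('pics/'+n+'.png',im[...,::-1])
E
python3 - <<'E'
from h import *
ims=[]
for n in('scene','side'):
    im,w=cloud(n); np.savez(n+'.npz',im=im,w=w); ims.append(im)
    for q in('crate_1','line','tube_rack','sample_jar','jaw_model'):
        print(n,q,[(np.round(r['position']),round(r['confidence'],2)) for r in search_frame(q,n)])
save('a',cv2.resize(np.vstack(ims),(448,600)) if 0 else ims[0]); save('b',ims[1])
s=ctrl.read_state();print(s['t'],s['tool_pos'],s['ee_rot'],Rn.from_quat(s['ee_rot']).as_matrix().round(2))
E
```

```text
scene crate_1 [(array([ 584., -408.,   76.]), 0.85), (array([ 588., -206.,   66.]), 0.82), (array([598., 207.,  66.]), 0.62), (array([ 342., -289.,   64.]), 0.6)]
scene line [(array([495., -15.,   0.]), 0.72)]
scene tube_rack [(array([766.,  -7.,  62.]), 0.76)]
scene sample_jar []
scene jaw_model [(array([ 716., -310.,   53.]), 0.59)]
side crate_1 [(array([543., 208.,  72.]), 0.92), (array([ 300., -285.,   72.]), 0.8), (array([ 548., -198.,   74.]), 0.75)]
side line [(array([463., -17.,   1.]), 0.8)]
side tube_rack [(array([742., -16.,  56.]), 0.95)]
side sample_jar [(array([698., 312.,  50.]), 0.59)]
side jaw_model [(array([ 705., -313.,   56.]), 0.63)]
0.6 [ 174.69176398 -652.02635652  239.66930972] [ 7.93358866e-01 -6.08754227e-01  1.67941833e-05  1.94632238e-05] [[ 0.26 -0.97  0.  ]
 [-0.97 -0.26 -0.  ]
 [ 0.    0.   -1.  ]]
```

View pics/a.png

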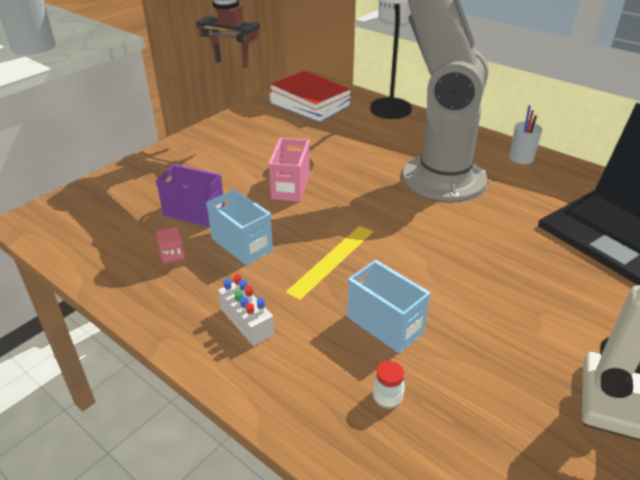

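View pics/b.png

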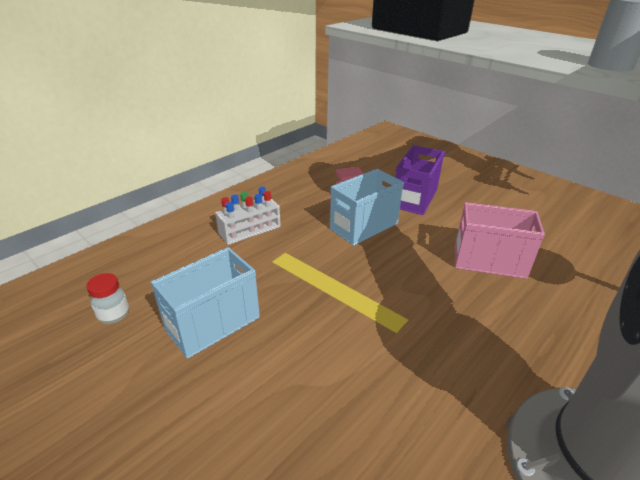

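The light-blue crates are at scene pixels (240,227) and (388,305). Look-alikes are the purple crate (190,195) and the pink one (290,168), which I'll leave alone. The jar is at (390,385), the jaw model at (170,245) and the rack at (245,308).

```bash
cat > fit.py <<'E'
from h import *
def fit(W,I,zr=(102,118)):
    hsv=cv2.cvtColor(I,cv2.COLOR_RGB2HSV); h,s,v=[hsv[...,i].astype(int) for i in range(3)]
    blue=(h>95)&(h<115)&(s>60)&(W[...,2]>zr[0])&(W[...,2]<zr[1])
    yel=(h>22)&(h<34)&(s>130)&(abs(W[...,2])<8)
    return W[blue],W[yel]
E
python3 - <<'E'
from fit import *
B=[];Y=[]
for n in('scene','side'):
    z=np.load(n+'.npz'); b,y=fit(z['w'],z['im']); B.append(b);Y.append(y)
    for nm,P in(('L',b[(b[:,1]>60)&(b[:,0]>400)]),('R',b[(b[:,1]<-60)&(b[:,0]>400)]),('line',y[(abs(y[:,1])<120)&(y[:,0]>250)])):
        print(n,nm,len(P),P[:,2].mean().round(1),cv2.minAreaRect(P[:,:2].astype(np.float32)))
W=np.vstack([np.load(n+'.npz')['w'].reshape(-1,3) for n in('scene','side')])
for nm,(cx,cy) in dict(jar=(700,312),jaw=(710,-312),rack=(766,-7)).items():
    m=(abs(W[:,0]-cx)<75)&(abs(W[:,1]-cy)<(60 if nm!='rack' else 110))&(W[:,2]>25)&(W[:,2]<130)&(W[:,0]>660)
    P=W[m];print(nm,len(P),np.percentile(P,[1,50,99],axis=0).round())
print(camera_params('wrist')['tool_from_camera'])
E
```

```text
scene L 711 107.7 ((577.4718017578125, 201.48696899414062), (140.92970275878906, 83.38102722167969), 85.04706573486328)
scene R 523 107.5 ((579.0611572265625, -220.2511749267578), (146.6271209716797, 85.65763092041016), 82.44029235839844)
scene line 1452 0.9 ((484.0733337402344, -15.557518005371094), (303.1319274902344, 46.003963470458984), 3.87069034576416)
side L 1274 107.6 ((571.786376953125, 200.08200073242188), (139.6871795654297, 86.68966674804688), 84.06813049316406)
side R 638 107.2 ((574.1093139648438, -221.00697326660156), (143.2495574951172, 87.72418975830078), 83.1806640625)
side line 2261 0.4 ((482.2423400878906, -16.21009063720703), (302.4212646484375, 42.481651306152344), 4.06497859954834)
jar 2279 [[693. 285.  26.]
 [717. 313.  64.]
 [749. 335.  78.]]
jaw 824 [[ 679. -355.   26.]
 [ 712. -310.   55.]
 [ 745. -283.   59.]]
rack 3708 [[714. -88.  27.]
 [752. -16.  58.]
 [789.  42.  92.]]
[[ 9.99999943e-01  3.11569380e-04  1.32425072e-04 -5.19053875e-01]
 [-3.36583408e-04  9.57027081e-01  2.89998366e-01 -7.90028725e+01]
 [-3.63797692e-05 -2.89998394e-01  9.57027131e-01 -1.44827032e+02]
 [ 0.00000000e+00  0.00000000e+00  0.00000000e+00  1.00000000e+00]]
```

Emit:
move_arm([
  [0,0,0,0.88],
  [0,0,0,0.88],
  [0,0,0,0.88],
  [0,0,0,0.88],
  [0,0,0,0.88],
  [-0.96,-0.86,0,0],
  [-0.96,-0.86,0,0],
  [-0.96,-0.86,0,0],
  [-0.96,-0.86,0,0],
  [-0.96,-0.86,0,0],
], claw=0.6)

```text
t: 1.43
tool_pos: [292.4, -551.6, 239.3]
ee_rot: [-0.649, 0.761, -0.0, -0.003]
ft_force: [0.6, -0.6, -0.2]
gripper_width: 52.7
```

Emit:
move_arm([
  [-0.96,-0.86,0,0],
  [-0.96,-0.86,0,0],
  [-0.96,-0.86,0,0],
  [-0.96,-0.86,0,0],
  [-0.96,-0.86,0,0],
  [-0.96,-0.86,0,0],
  [-0.96,-0.86,0,0],
  [-0.96,-0.86,0,0],
  [-0.96,-0.86,0,0],
  [-0.96,-0.86,0,0],
])

```text
t: 2.27
tool_pos: [553.9, -337.7, 239.6]
ee_rot: [-0.648, 0.762, -0.002, -0.003]
ft_force: [0.8, -0.9, 0.8]
gripper_width: 52.8
```

Emit:
move_arm([
  [-0.96,-0.86,0,0],
  [-0.96,-0.86,0,0],
  [-0.96,-0.86,0,0],
  [-0.96,-0.86,0,0],
])

```text
t: 2.6
tool_pos: [658.8, -252.1, 239.5]
ee_rot: [-0.648, 0.762, -0.003, -0.003]
ft_force: [0.8, -0.3, -0.1]
gripper_width: 52.5
```

Emit:
move_arm([
  [-0.8,0,0,-0.4],
  [0,0,0,0],
])

```text
t: 2.77
tool_pos: [667.6, -222.9, 238.4]
ee_rot: [-0.666, 0.746, -0.002, -0.001]
ft_force: [-0.0, 1.0, 0.4]
gripper_width: 52.4
```

```bash
cat >> fit.py <<'E'
def wrist():
    s=ctrl.read_state(); im,d=capture('wrist'); p=camera_params('wrist'); K=p['K']
    T=np.eye(4);T[:3,:3]=Rn.from_quat(s['ee_rot']).as_matrix();T[:3,3]=s['tool_pos']; T=T@np.array(p['tool_from_camera'])
    v,u=np.mgrid[0:480,0:640]
    c=np.stack([(u-K[0][2])/K[0][0]*d,(v-K[1][2])/K[1][1]*d,d],-1); w=c@T[:3,:3].T+T[:3,3]; w[d==0]=np.nan
    return s,im,w
E
python3 - <<'E'
from fit import *
s,im,w=wrist(); b,y=fit(w,im)
x=Rn.from_quat(s['ee_rot']).as_matrix()[:,0]; print(s['tool_pos'],np.degrees(np.arctan2(x[1],x[0])))
print(len(b),cv2.minAreaRect(b[:,:2].astype(np.float32)),b.max(0)); save('w1',im)
E
```

```text
[ 667.63936246 -222.8720784   238.42494751] -96.55415576586003
1673 ((578.7047119140625, -223.13864135742188), (137.02450561523438, 78.89710235595703), 82.36904907226562) [ 625.00899567 -150.60807489  112.11043742]
```

View pics/w1.png

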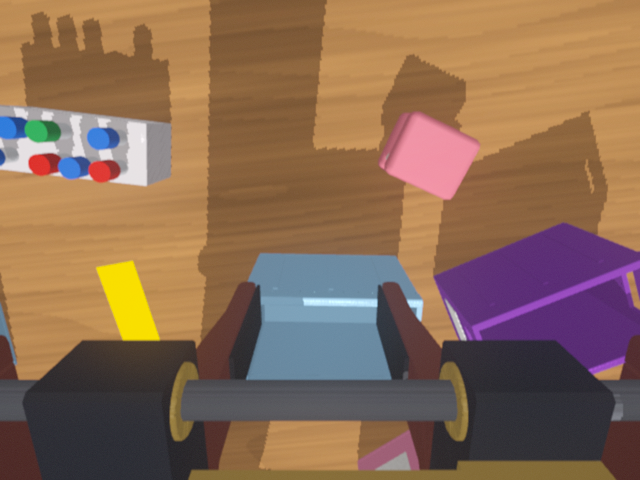

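Emit:
move_arm([
  [0.4,0,1,0],
  [0,0,1,0],
  [0,0,1,0],
  [0,0,1,0],
  [0,0,0.9,0],
  [0,0,0,0],
])

```text
t: 3.32
tool_pos: [661.4, -248.1, 115.8]
ee_rot: [-0.66, 0.751, -0.007, -0.003]
ft_force: [-0.2, 0.4, -0.3]
gripper_width: 53.0
```

Run:
```python
from fit import *
for n in('scene','side'):
    z=np.load(n+'.npz'); W=z['w'];hsv=cv2.cvtColor(z['im'],cv2.COLOR_RGB2HSV)
    for nm,lo,hi in(('pink',160,175),('purple',130,155)):
        m=(hsv[...,0]>lo)&(hsv[...,0]<hi)&(hsv[...,1]>60)&(W[...,2]>80)&(W[...,2]<130)&(W[...,0]<690)
        P=W[m]; print(n,nm,len(P),cv2.boxPoints(cv2.minAreaRect(P[:,:2].astype(np.float32))).round().tolist())
```

```text
scene pink 708 [[-296.0, 78.0], [528.0, -584.0], [632.0, -456.0], [-192.0, 206.0]]
scene purple 1231 [[-263.0, 108.0], [585.0, -517.0], [673.0, -397.0], [-174.0, 228.0]]
side pink 2275 [[207.0, -323.0], [512.0, -586.0], [616.0, -466.0], [311.0, -202.0]]
side purple 903 [[499.0, -355.0], [544.0, -494.0], [624.0, -468.0], [579.0, -329.0]]
```

Emit:
move_arm([
  [-0.6,0,0,0],
  [0,0.5,0,0],
  [0,0.5,0,0],
  [0,0.3,0,0],
  [0,0.3,0,0],
  [0,0.3,0,0],
  [0,0.3,0,0],
])

```text
t: 3.9
tool_pos: [610.0, -228.2, 124.2]
ee_rot: [-0.658, 0.753, -0.013, 0.0]
ft_force: [0.4, 0.8, -0.2]
gripper_width: 52.7
```

Run:
```python
from fit import *
s=ctrl.read_state();x=Rn.from_quat(s['ee_rot']).as_matrix()[:,0]; print(np.degrees(np.arctan2(x[1],x[0])),s['ft_force'])
im,w=cloud('side');save('s1',im)
```

```text
-97.72392720151483 [ 0.36210439  0.76230058 -0.22049216]
```

View pics/s1.png

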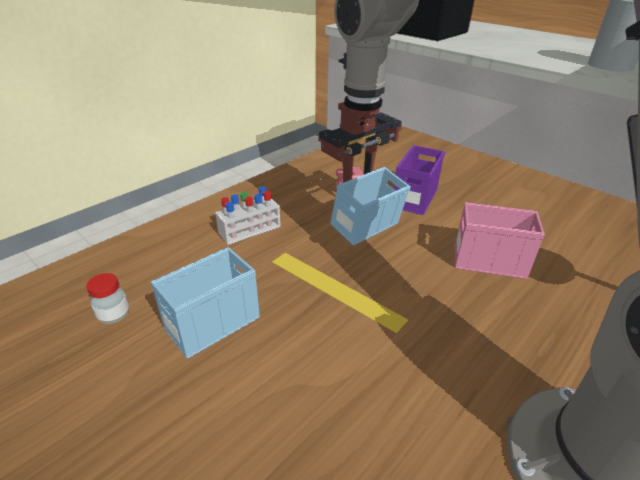

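The right crate is tilting cleanly at pixel (370,205). I'll keep pushing.

Emit:
move_arm([
  [0,0.35,0.2,0],
  [0,0.35,0.2,0],
  [0,0.35,0.1,0],
  [0,0.35,0.1,0],
  [0,0.35,0,0],
  [0,0.35,0,0],
  [0,0.35,0,0],
  [0,0.35,0,0],
  [0,0,0,0],
  [0,0,0,0],
])

```text
t: 4.78
tool_pos: [542.3, -219.9, 115.2]
ee_rot: [-0.657, 0.754, -0.021, 0.006]
ft_force: [0.0, 0.3, -0.5]
gripper_width: 52.7
```

Run:
```python
from fit import *
im,w=cloud('scene');save('s2',im)
b,_=fit(w,im,(60,140)); b=b[(b[:,1]<-100)]
print(len(b),np.percentile(b,[2,50,98],axis=0).round())
```

```text
1472 [[ 436. -269.   62.]
 [ 495. -181.   81.]
 [ 543. -133.   86.]]
```

View pics/s2.png

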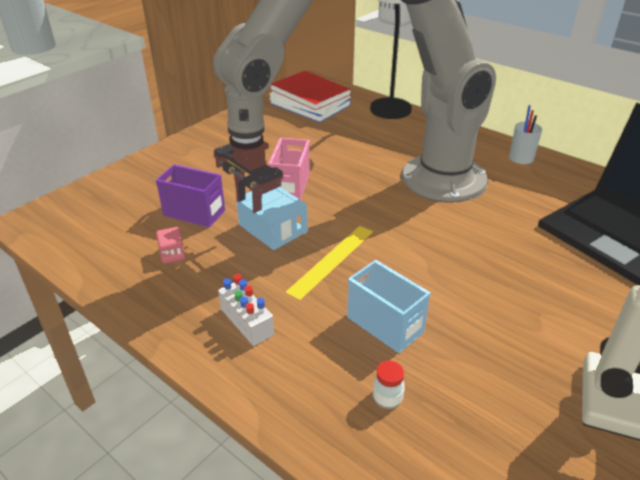

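The right crate now lies on its side, and its underside at (265,230) looks plain. Next is the left crate.

Emit:
move_arm([
  [0,0,-1,0],
  [0,0,-1,0],
  [0,0,-1,0],
  [0,0,-1,0],
  [-1,-0.15,-1,0],
  [-1,-0.15,0,0],
  [-1,-0.15,0,0],
  [-1,-0.15,0,0],
  [-1,-0.15,0,0],
  [-1,-0.15,0,0],
])

```text
t: 5.67
tool_pos: [578.1, -73.8, 236.8]
ee_rot: [-0.652, 0.758, -0.015, -0.0]
ft_force: [-0.1, 0.3, 0.7]
gripper_width: 52.6
```

Emit:
move_arm([
  [-1,-0.15,0,0],
  [-1,-0.15,0,0],
  [-1,-0.15,0,0],
  [-1,-0.15,0,0],
  [-1,-0.15,0,0],
  [-1,-0.15,0,0],
  [-1,-0.15,0,0],
  [-1,-0.15,0,0],
  [0,0,0,0],
])

```text
t: 6.42
tool_pos: [637.9, 136.3, 225.2]
ee_rot: [-0.655, 0.756, -0.01, -0.005]
ft_force: [-1.4, 1.0, -0.4]
gripper_width: 52.9
```

Run:
```python
from fit import *
s=ctrl.read_state();R=Rn.from_quat(s['ee_rot']).as_matrix();x=R[:,0]; print(s['tool_pos'],np.degrees(np.arctan2(x[1],x[0])),R[:,2])
im,w=cloud('scene')
b,_=fit(w,im,(74,92)); b=b[(b[:,1]<-80)]
print(len(b),np.percentile(b,[2,50,98],axis=0).round(),cv2.minAreaRect(b[:,:2].astype(np.float32)))
hsv=cv2.cvtColor(im,cv2.COLOR_RGB2HSV);m=((hsv[...,0]<8)|(hsv[...,0]>172))&(hsv[...,1]>120)&(w[...,1]<-100)&(w[...,1]>-300)&(w[...,0]>500)&(w[...,0]<600)
print('red',m.sum())
b,_=fit(w,im); b=b[b[:,1]>60]; print(cv2.minAreaRect(b[:,:2].astype(np.float32)))
save('s3',im[180:280,190:340].repeat(4,0).repeat(4,1))
```

```text
[637.86959611 136.34050485 225.21482647] -98.18905462450844 [ 0.0063478  -0.0221344  -0.99973485]
1572 [[ 431. -272.   75.]
 [ 485. -200.   81.]
 [ 540. -135.   86.]] ((483.2331848144531, -206.33712768554688), (146.78892517089844, 110.05551147460938), 82.05986785888672)
red 0
((188.5596923828125, 181.36285400390625), (355.3441162109375, 847.2070922851562), 77.4677963256836)
```

View pics/s3.png

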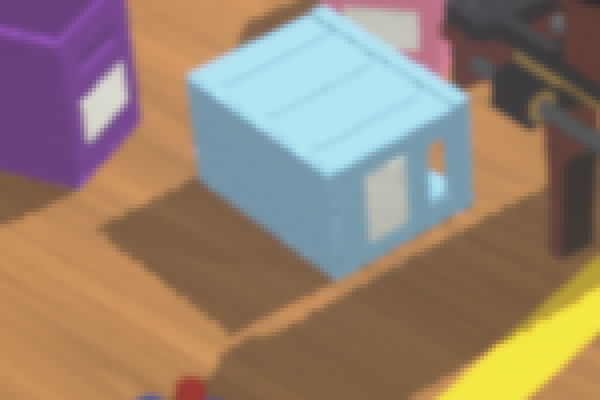

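The plain crate lies flat, no red on its underside, well off the tape.

Emit:
move_arm([
  [-0.8,-0.25,0,-0.5],
  [-0.8,-0.25,0,0],
  [-0.6,-0.25,0,0],
  [0,0,0.8,0],
  [0,0,0.8,0],
  [0,0,0.8,0],
  [0,0,0.8,0],
  [0,0,0.6,0],
  [0,0,0,0],
])

```text
t: 7.22
tool_pos: [663.8, 171.9, 120.5]
ee_rot: [-0.667, 0.744, -0.012, -0.012]
ft_force: [-0.1, -1.1, -0.3]
gripper_width: 52.5
```

Emit:
move_arm([
  [-0.8,0,0.25,0],
  [0,0,0,0],
  [0,0.5,0,0],
  [0,0.5,0,0],
  [0,0.3,0.1,0],
  [0,0.3,0.1,0],
  [0,0.3,0.1,0],
  [0,0.35,0.1,0],
])

```text
t: 7.88
tool_pos: [613.0, 188.0, 106.0]
ee_rot: [-0.663, 0.748, -0.016, -0.012]
ft_force: [2.2, -0.1, 2.4]
gripper_width: 52.7
```

Emit:
move_arm([
  [0,0.35,0.1,0],
  [0,0.35,0.1,0],
  [0,0.35,0.1,0],
  [0,0.35,0.1,0],
  [0,0.35,0,0],
  [0,0.35,0,0],
  [0,0.35,0,0],
  [0,0.35,0,0],
  [0,0,0,0],
  [0,0,0,0],
])

```text
t: 8.72
tool_pos: [536.1, 196.8, 95.5]
ee_rot: [-0.664, 0.748, -0.017, -0.01]
ft_force: [2.2, -0.9, 1.3]
gripper_width: 52.4
```

Run:
```python
from fit import *
im,w=cloud('scene')
b,_=fit(w,im,(60,140)); b=b[(b[:,1]>60)&(b[:,0]>350)]
print(len(b),np.percentile(b,[2,50,98],axis=0).round());save('s4',im)
```

```text
1383 [[452. 142.  61.]
 [523. 252.  87.]
 [535. 283. 117.]]
```

View pics/s4.png

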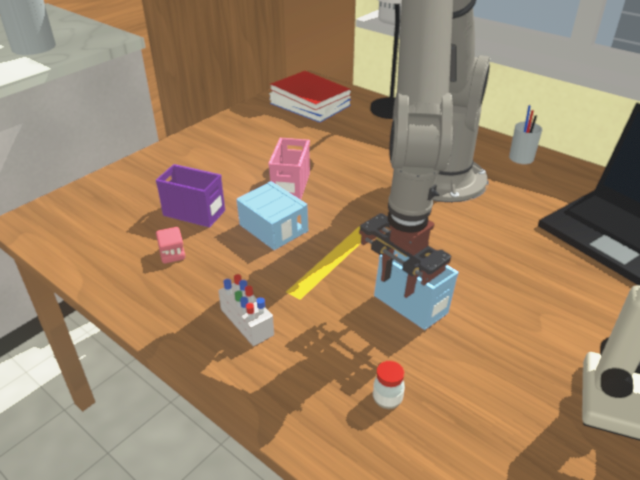

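The left crate slid towards me with only a slight tilt, because the contact was too low. I'll back off and re-measure.

Emit:
move_arm([
  [0,-0.4,0,0],
  [0,-0.6,0,0],
  [0,-0.8,-0.5,0],
  [0,-0.5,-1,0],
  [0,0,-1,0],
  [0,0,-1,0],
  [0,0,-1,0],
  [0,0,-0.8,0],
  [0,0,0,0],
])

```text
t: 9.52
tool_pos: [597.1, 191.3, 227.9]
ee_rot: [-0.663, 0.748, -0.013, -0.019]
ft_force: [0.6, 0.9, 0.4]
gripper_width: 52.7
```

Run:
```python
from fit import *
s=ctrl.read_state();R=Rn.from_quat(s['ee_rot']).as_matrix();x=R[:,0]; print(s['tool_pos'],np.degrees(np.arctan2(x[1],x[0])),R[:,2])
for n in('scene','side'):
    im,w=cloud(n)
    b,_=fit(w,im); b=b[(b[:,1]>60)&(b[:,0]>350)]
    print(n,len(b),b[:,2].mean(),cv2.minAreaRect(b[:,:2].astype(np.float32)))
```

```text
[597.07422663 191.26360813 227.87094634] -96.9483521642447 [-0.01027511 -0.04434714 -0.99896334]
scene 605 107.41380432748194 ((495.7342529296875, 209.72518920898438), (142.48985290527344, 84.59933471679688), 83.34141540527344)
side 1455 107.67229850307736 ((490.50640869140625, 209.2991180419922), (139.41738891601562, 86.21897888183594), 83.1119155883789)
```

Emit:
move_arm([
  [0,0.9,0,0],
  [-0.1,0.9,0,0],
  [-0.1,0.9,0,0],
  [0,0.9,0,0],
  [0,0.6,0,0],
  [0,0,0,0],
  [0,0,0,0],
])

```text
t: 10.2
tool_pos: [483.3, 203.4, 211.9]
ee_rot: [-0.662, 0.749, -0.01, -0.032]
ft_force: [0.9, -0.4, 1.0]
gripper_width: 52.8
```

Emit:
move_arm([
  [-0.3,-0.3,0.8,0],
  [-0.3,-0.3,1,0],
  [0,0,1,0],
  [0,0,1,0],
  [0,0,0,0],
])

```text
t: 10.62
tool_pos: [501.6, 209.5, 109.6]
ee_rot: [-0.66, 0.75, -0.01, -0.032]
ft_force: [-1.1, -1.2, -0.9]
gripper_width: 52.3
```

Emit:
move_arm([
  [0,0,0.9,0],
  [0,0,0.7,0],
  [0,0,0,0],
])

```text
t: 10.87
tool_pos: [502.7, 206.1, 67.7]
ee_rot: [-0.659, 0.751, -0.01, -0.033]
ft_force: [-0.2, 0.6, -0.7]
gripper_width: 52.8
```

Emit:
move_arm([
  [0,-0.3,0.4,0],
  [0,-0.3,0,0],
  [0,-0.3,0,0],
  [0,-0.3,0,0],
])

```text
t: 11.2
tool_pos: [534.3, 201.6, 59.3]
ee_rot: [-0.659, 0.751, -0.01, -0.034]
ft_force: [-0.5, 0.5, -1.1]
gripper_width: 52.6
```

Run:
```python
from fit import *
for n in('side',):
    im,w=cloud(n)
    b,_=fit(w,im,(95,135)); b=b[(b[:,1]>60)&(b[:,0]>350)]
    print(n,len(b),np.percentile(b[:,2],[5,50,95]),cv2.minAreaRect(b[:,:2].astype(np.float32)))
```

```text
side 1409 [ 96.3069121  108.28149272 113.06267397] ((510.6473083496094, 207.11752319335938), (139.4958953857422, 85.77742767333984), 82.4771728515625)
```

Emit:
move_arm([
  [0,-0.3,0,0],
  [0,-0.3,0,0],
  [0,-0.3,0,0],
  [0,-0.3,0,0],
  [0,-0.3,0,0],
  [0,-0.3,0,0],
  [0,0,0,0],
])

```text
t: 11.83
tool_pos: [588.2, 195.0, 61.6]
ee_rot: [-0.659, 0.752, -0.011, -0.03]
ft_force: [-1.1, 0.1, 0.6]
gripper_width: 52.9
```

Emit:
move_arm([
  [0,0.4,0,0],
  [0,0.4,0,0],
  [0,0,-0.5,0],
  [0,0,-1,0],
  [0,0,-1,0],
  [0,0,-1,0],
  [0,0,-1,0],
  [0,0,-1,0],
  [0,0,-0.8,0],
  [0,0,0,0],
])

```text
t: 12.67
tool_pos: [565.6, 208.9, 231.3]
ee_rot: [-0.661, 0.75, -0.011, -0.031]
ft_force: [1.1, 0.6, 0.4]
gripper_width: 52.7
```

Run:
```python
from fit import *
for n in('side','scene'):
    im,w=cloud(n)
    b,_=fit(w,im,(102,118)); b=b[(b[:,1]>60)&(b[:,0]>350)]
    print(n,len(b),np.percentile(b[:,2],[5,50,95]),cv2.minAreaRect(b[:,:2].astype(np.float32)))
```

```text
side 1247 [102.63587215 108.3313613  110.76855944] ((557.478271484375, 201.6812744140625), (139.49766540527344, 85.3659439086914), 82.09517669677734)
scene 686 [102.74677792 107.84331123 112.21488768] ((563.43408203125, 202.82113647460938), (140.98143005371094, 84.30889129638672), 81.81494903564453)
```

Emit:
move_arm([
  [0,-0.9,0,0],
  [0,-0.9,0,0],
  [0,-0.9,0,0],
  [0,-0.8,0,0],
  [0.2,0,0.4,0],
  [0,0,0.9,0],
  [0,0,0.9,0],
  [0,0,0.9,0],
  [0,0,0.8,0],
  [0,0,0,0],
])

```text
t: 13.6
tool_pos: [635.7, 181.1, 109.7]
ee_rot: [-0.662, 0.748, -0.006, -0.045]
ft_force: [-0.6, -0.1, -0.5]
gripper_width: 52.7
```

Emit:
move_arm([
  [-0.6,0,-0.5,0],
  [0,0,0,0],
  [0,0.3,0,0],
  [0,0.3,0,0],
  [0,0.3,0,0],
  [0,0.3,0,0],
])

```text
t: 14.1
tool_pos: [602.7, 197.2, 119.9]
ee_rot: [-0.662, 0.748, -0.006, -0.048]
ft_force: [1.7, -0.3, 0.6]
gripper_width: 52.5
```

Run:
```python
from fit import *
for n in('side',):
    im,w=cloud(n)
    b,_=fit(w,im,(95,140)); b=b[(b[:,1]>60)&(b[:,0]>350)]
    print(n,len(b),np.percentile(b[:,2],[5,50,98]),cv2.minAreaRect(b[:,:2].astype(np.float32)))
```

```text
side 2012 [ 96.32391905 107.58307932 115.67114479] ((550.405517578125, 202.81594848632812), (138.34266662597656, 93.29460906982422), 83.3404541015625)
```

Emit:
move_arm([
  [0,0.3,-0.15,0],
  [0,0.3,-0.15,0],
  [0,0.3,-0.15,0],
  [0,0.3,-0.1,0],
])

```text
t: 14.48
tool_pos: [569.5, 201.3, 137.0]
ee_rot: [-0.662, 0.748, -0.006, -0.049]
ft_force: [1.1, -0.2, -0.2]
gripper_width: 52.7
```

Run:
```python
from fit import *
for n in('side',):
    im,w=cloud(n)
    b,_=fit(w,im,(10,150)); b=b[(b[:,1]>60)&(b[:,0]>350)]
    print(n,len(b),np.percentile(b,[1,50,99],axis=0).round());save('s5',im)
```

```text
side 6619 [[471. 134.  13.]
 [547. 202.  71.]
 [586. 278. 131.]]
```

View pics/s5.png

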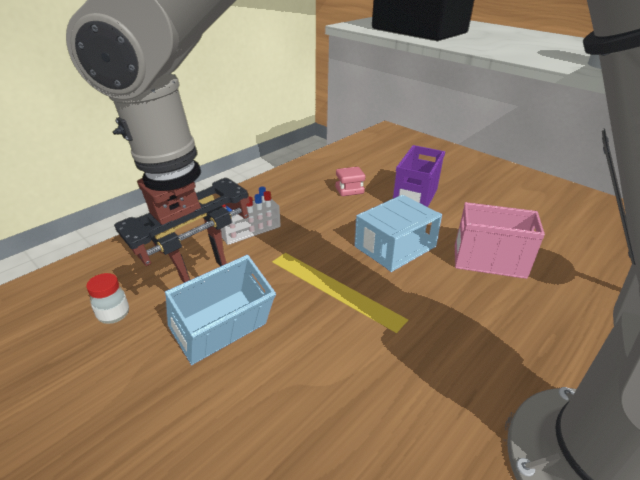

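It's tilting well (side pixel (220,305)), so I'll continue.

Emit:
move_arm([
  [0,0.35,0.1,0],
  [0,0.35,0.1,0],
  [0,0.35,0.1,0],
  [0,0.35,0,0],
  [0,0.35,0,0],
  [0,0.3,0,0],
  [0,0,0,0],
  [0,0,0,0],
])

```text
t: 15.2
tool_pos: [509.0, 208.7, 132.2]
ee_rot: [-0.663, 0.747, -0.005, -0.05]
ft_force: [-0.1, 0.4, -0.2]
gripper_width: 52.5
```

Run:
```python
from fit import *
for n in('side','scene'):
    im,w=cloud(n)
    b,_=fit(w,im,(74,140)); b=b[(b[:,1]>60)&(b[:,0]>350)]
    print(n,len(b),np.percentile(b,[1,50,99],axis=0).round(),cv2.minAreaRect(b[:,:2].astype(np.float32)))
    hsv=cv2.cvtColor(im,cv2.COLOR_RGB2HSV);m=((hsv[...,0]<8)|(hsv[...,0]>172))&(hsv[...,1]>120)&(abs(w[...,1]-200)<70)&(w[...,0]>480)&(w[...,0]<600)&(w[...,2]<84)
    print('red',m.sum(),np.nanmean(w[m],axis=0) if m.any() else '')
```

```text
side 5497 [[399. 145.  77.]
 [452. 221.  81.]
 [514. 286.  85.]] ((457.9832458496094, 212.97427368164062), (140.09674072265625, 112.05596923828125), 83.26046752929688)
red 0 
scene 1947 [[416. 145.  75.]
 [477. 231.  81.]
 [521. 287. 118.]] ((463.7467346191406, 214.30685424804688), (140.41661071777344, 110.16766357421875), 83.41779327392578)
red 169 [513.99281398 206.20461033  37.86921168]
```

It's tipped, and red shows at the middle of the underside (514,206,38), so this is the stamped crate. Next I move out beyond its outer end and turn the tool 90°.

Emit:
move_arm([
  [0,0,-1,0],
  [-0.9,0.35,-1,-1],
  [-0.9,0.35,0,0],
  [-0.9,0.35,0,0],
  [-0.9,0.35,0,0],
  [-0.9,0.35,0,0],
  [0,0,0,-1],
  [0,0,0,-1],
  [0,0,0,-1],
  [0,0,0,-1],
])

```text
t: 16.13
tool_pos: [479.2, 331.5, 178.2]
ee_rot: [0.811, -0.583, -0.006, 0.048]
ft_force: [0.7, -0.2, 0.5]
gripper_width: 53.0
```

Emit:
move_arm([
  [0,0,0,-1],
  [0,0,0,-1],
  [0,0,0,-1],
  [0,0,0,-1],
  [0,0,0,-1],
  [0,0,0,-1],
  [0,0,0,-1],
  [0,0,0,-1],
  [0,0,0,-1],
  [0,0,0,-1],
])

```text
t: 16.97
tool_pos: [485.8, 330.8, 177.5]
ee_rot: [0.985, -0.167, -0.025, 0.039]
ft_force: [0.0, -0.3, -0.5]
gripper_width: 52.5
```

```bash
cat > st.py <<'E'
from fit import *
s=ctrl.read_state();R=Rn.from_quat(s['ee_rot']).as_matrix();x=R[:,0]; print(s['t'],s['tool_pos'].round() if hasattr(s['tool_pos'],'round') else s['tool_pos'],np.degrees(np.arctan2(x[1],x[0])),R[:,2].round(3),np.round(s['qpos'],2))
E
python3 st.py
```

```text
16.9667 [486. 331. 177.] -19.345638558905947 [-0.063 -0.069 -0.996] [-0.3   0.51 -0.55  1.73  0.29  1.08 -1.3 ]
```

Emit:
move_arm([
  [0,0,0,-0.9],
  [0,0,0,-0.8],
  [0,0,0.8,-0.6],
  [0,0,1,0],
  [0,0,1,0],
  [0,0,1,0],
  [0,0,0.9,0],
  [0,0,0,0],
])

```text
t: 17.63
tool_pos: [486.6, 322.5, 57.6]
ee_rot: [0.997, -0.064, -0.026, 0.033]
ft_force: [0.9, -0.9, -0.6]
gripper_width: 52.3
```

```bash
python3 st.py
```

```text
17.6333 [487. 323.  58.] -7.473288516223571 [-0.056 -0.063 -0.996] [-0.3   0.65 -0.54  1.82  0.43  0.87 -1.19]
```

Emit:
move_arm([
  [-0.3,0.2,0.4,0],
  [0,0.4,0,0],
  [0,0.4,0,0],
  [0,0.4,0,0],
  [0,0.4,0,0],
  [0,0.4,0,0],
  [0,0.4,0,0],
  [0,0.4,0,0],
])

```text
t: 18.3
tool_pos: [473.9, 245.9, 58.6]
ee_rot: [0.997, -0.065, -0.023, 0.03]
ft_force: [0.3, 0.3, -0.8]
gripper_width: 52.5
```

```bash
cat > m.py <<'E'
from fit import *
exec(open('st.py').read())
L0=np.array([483,-16.]);a=np.radians(4);lx=np.array([np.cos(a),np.sin(a)]);ly=np.array([-lx[1],lx[0]])
for n in('side','scene'):
    im,w=cloud(n)
    b,y=fit(w,im,(74,90))
    for nm,P in(('L',b[(b[:,1]>-80)&(b[:,0]>350)]),('R',b[b[:,1]<-100])):
        if len(P)<100: continue
        (c,sz,ang)=cv2.minAreaRect(P[:,:2].astype(np.float32))
        if sz[0]<sz[1]: ang-=90
        if ang<0: ang+=180
        u=np.array([np.cos(np.radians(ang)),np.sin(np.radians(ang))]);c=np.array(c)
        print(n,nm,len(P),c.round(),np.round(sz),round(ang,1),'left/right/centre in line y',[round(float((c+k*u-L0)@ly)) for k in(70,-70,0)],'edge x',round(float((c+55*np.array([u[1],-u[0]])-L0)@lx)))
E
python3 m.py
```

```text
18.3 [474. 246.  59.] -7.580123992284019 [-0.049 -0.057 -0.997] [-0.19  0.58 -0.54  1.95  0.43  0.8  -1.11]
side L 3568 [572.  67.] [133. 465.] 146.4 left/right/centre in line y [119, 34, 76] edge x 128
side R 2027 [ 478. -207.] [144. 111.] 83.4 left/right/centre in line y [-122, -259, -190] edge x 36
scene L 1337 [604.  90.] [160. 431.] 152.5 left/right/centre in line y [134, 61, 98] edge x 156
scene R 1560 [ 484. -207.] [147. 109.] 81.6 left/right/centre in line y [-122, -259, -190] edge x 41
```

```bash
sed -i 's/(b\[:,0\]>350)/(b[:,0]>350)\&(b[:,0]<620)/' m.py; python3 m.py
```

```text
18.4 [474. 244.  58.] -7.709111007583556 [-0.05  -0.059 -0.997] [-0.19  0.58 -0.54  1.95  0.43  0.8  -1.11]
side L 3409 [453. 164.] [140. 112.] 80.8 left/right/centre in line y [249, 113, 181] edge x 36
side R 2029 [ 479. -207.] [141. 113.] 82.2 left/right/centre in line y [-122, -259, -191] edge x 37
scene L 1252 [459. 164.] [139. 109.] 81.0 left/right/centre in line y [249, 113, 181] edge x 42
scene R 1568 [ 485. -206.] [145. 113.] 82.8 left/right/centre in line y [-121, -258, -189] edge x 43
```

Emit:
move_arm([
  [0,0.4,0.1,0],
  [0,0.4,0.1,0],
  [0,0.4,0,0],
  [0,0.4,0,0],
  [0,0.4,0,0],
  [0,0.4,0,0],
  [0,0.4,0,0],
  [0,0.4,0,0],
])

```text
t: 19.17
tool_pos: [461.5, 164.0, 57.5]
ee_rot: [0.997, -0.063, -0.023, 0.028]
ft_force: [0.6, 1.4, -0.7]
gripper_width: 52.8
```

```bash
python3 m.py
```

```text
19.1667 [462. 164.  58.] -7.282770124826193 [-0.05  -0.054 -0.997] [-0.05  0.53 -0.54  2.06  0.43  0.74 -1.  ]
side L 2433 [442.  85.] [141. 110.] 81.4 left/right/centre in line y [171, 35, 103] edge x 20
side R 2024 [ 478. -207.] [142. 113.] 82.1 left/right/centre in line y [-122, -259, -191] edge x 36
scene L 1028 [446.  80.] [140. 113.] 82.7 left/right/centre in line y [167, 29, 98] edge x 24
scene R 1576 [ 485. -205.] [144. 109.] 83.3 left/right/centre in line y [-120, -258, -189] edge x 42
```

Emit:
move_arm([
  [0,0.4,0,0],
  [0,0.4,0,0],
  [0,0.3,0,0],
  [0,0,0,0],
])

```text
t: 19.6
tool_pos: [458.0, 133.4, 59.5]
ee_rot: [0.997, -0.064, -0.023, 0.029]
ft_force: [0.0, 0.7, -0.4]
gripper_width: 52.9
```

```bash
python3 m.py
```

```text
19.6 [458. 133.  60.] -7.390941515150147 [-0.05  -0.054 -0.997] [ 0.01  0.51 -0.54  2.09  0.43  0.73 -0.95]
side L 2170 [439.  54.] [141. 112.] 81.5 left/right/centre in line y [141, 4, 73] edge x 14
side R 2032 [ 479. -207.] [142. 112.] 82.8 left/right/centre in line y [-122, -259, -191] edge x 36
scene L 938 [441.  52.] [141. 114.] 82.0 left/right/centre in line y [140, 3, 71] edge x 17
scene R 1565 [ 484. -206.] [146. 111.] 81.9 left/right/centre in line y [-121, -258, -190] edge x 42
```

The leading end is 3–4 mm from the tape's centre line. I'll retreat and check.

Emit:
move_arm([
  [0,-0.5,0,0],
  [0,-1,0,0],
  [0,-1,-0.5,0],
  [0,-0.5,-1,0],
  [0,0,-1,0],
  [0,0,-1,0],
  [0,0,-1,0],
  [0,0,0,0],
  [0,0,0,0],
])

```text
t: 20.45
tool_pos: [471.5, 231.7, 171.3]
ee_rot: [0.998, -0.059, -0.025, 0.026]
ft_force: [0.4, -0.6, -0.8]
gripper_width: 52.6
```

```bash
python3 m.py
python3 - <<'E'
from h import *
im,_=cloud('scene');save('end',im)
E
```

```text
20.45 [471. 232. 171.] -6.795069886069623 [-0.052 -0.049 -0.997] [-0.08  0.42 -0.63  1.9   0.3   0.99 -0.97]
side L 3850 [439.  54.] [141. 111.] 81.5 left/right/centre in line y [142, 5, 73] edge x 14
side R 2030 [ 478. -208.] [142. 111.] 83.0 left/right/centre in line y [-122, -259, -191] edge x 35
scene L 2044 [442.  55.] [144. 116.] 82.5 left/right/centre in line y [142, 5, 74] edge x 18
scene R 1567 [ 484. -207.] [147. 111.] 81.3 left/right/centre in line y [-123, -259, -191] edge x 41
```

View pics/end.png

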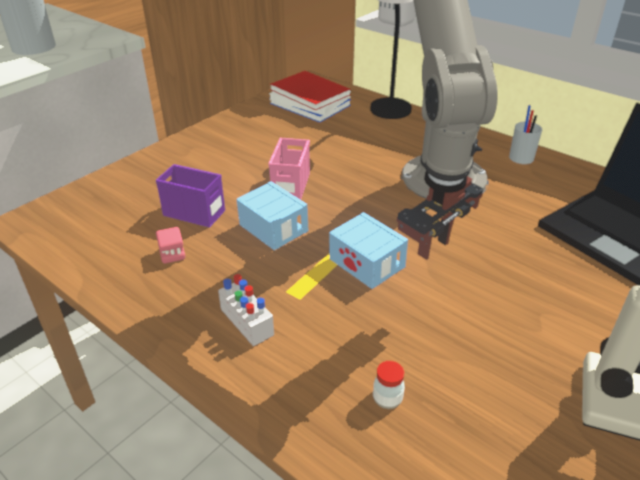

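The red paw stamp shows at (350,260), with that crate's end on the tape. The plain crate is off the tape, the rack, jar and jaw model look undisturbed, and the gripper is clear of everything.

```bash
python3 -c "
from station import ctrl
print(ctrl.finish_job())"
```

```text
the job is handed in; nothing more can be done
None
```

I tipped both crates over towards the robot and pushed the stamped one sideways onto the tape. I handed the job in at about 20.5 s; the hand-in reported no verdict.

**Last checks (both cameras agreed within a few mm):**
- **Stamped crate (left):** it lies on its side. Its leading end is about 5 mm from the tape's centre line, and its rolling edge is about 16 mm beyond the tape's middle.
- **Plain crate (right):** it lies on its own side of the tape, with its middle about 190 mm from the centre line.
- **Everything else:** the gripper was clear. The rack, jar and jaw model looked undisturbed in the last picture, though I did not re-measure them.

**What went wrong on the way:**
- **Failed first tip:** the first try on the stamped crate was too low, so it slid about 80 mm towards the robot instead of rolling. I slid it back about 65 mm with a light push from inside its far wall, then tipped it with a higher push.
- **Tool tilt:** the tool drifted up to about 0.1 rad off vertical, with no visible effect.
- **Forces:** the force readings I saw at the end of each move stayed at a few newtons.

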